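# Snap the battery cover onto a second-hand radio

### The job

Get the radio on the pricing bench ready for the sales shelf: put its battery cover (the larger of the two loose covers, the one with the off-centre rib) over the open battery tray in its sloping back, either way round, and press it home square to the panel until both end hooks have clicked over it. Press with feeling: more than about 65 newtons breaks the plastic, and leave everything else on the bench where it is.

Things in the scene. Friction and masses are not known exactly. Their poses are not given: they have to be found in the camera images.
- bay: Back panel (200 mm wide, 150 mm up the slope) of a grey portable radio lying on wood blocks; it slopes 32 deg, rising away from the robot. Origin: centre of the battery opening (170 (y) x 84 mm (x)), in the panel's plane; z = outward normal, x = up the slope, y = level along the width. In it sits the battery tray, its rim sunk 0 to 8 mm below the panel, differently each time and not reported.
- hook_left (a joint): Sprung hook at the tray's +y end, 26 mm wide (x). Heights above the tray rim: stem at y = 77 to 81 mm, 18 tall; head points inward to y = 71, its flat catch 6.5 up, its lead-in face from y = 71 (8.5 up) out to y = 77.5 (18 up). Value: outward bend, rad; 0 at rest, about 0.17 as the cover's edge passes, back to 0 at the click.
- hook_right (a joint): The same hook, mirrored, at the tray's -y end. Pushing one end of the cover past its hook takes roughly 5 to 15 N at that end. The tray's hole is 123 (y) x 53 mm (x), centred on the bay's origin; cells lie 19 mm or more below the tray rim. The tray rim itself does not give.
- cover_mid (a point): Battery cover, grey plastic, about 90 g, lying plug down: plate 150 (y) x 70 (x) x 5 mm (z), plug below, 14 mm deep (120 x 50, tapering to 111 x 41), rib above. Point: centre of the plate, mid-thickness; z = out of the rib side, y = towards the rib's end. Fits either way round (its y along or against the bay's y). Home: plate flat on the tray rim, this point 2.5 mm above that rim.
- cover_rib (a point): Centre of the cover's grip rib, the part to grasp: 14 mm thick (x), 36 mm long (y), 32 mm tall above the plate; point 16 mm above the plate's top, 32 mm from the plate's middle along y; axes as the cover's. As it is off-centre, pressing on it seats mainly its own end; the bare end can then be pressed down with closed fingers.
- cover_end_rib (a point): Point on the cover's centre line, mid-thickness of the plate, 70 mm from the middle, at the end nearer the rib (5 mm in from the edge); axes as the cover's. When home, the hook heads lie over both ends with 1.5 mm of play.
- cover_end_plain (a point): The same, at the other, bare end of the plate.
- small_cover: a smaller cover of another device, 95 x 60 x 33 mm, flat on the table; origin under its centre; not the one wanted
- cell: a loose battery cell standing upright, 33 mm across, 60 mm tall; origin under its centre
- tape: an empty cardboard tape core, 104 mm across, 48 mm tall; origin under its centre
- mug: a white mug, 80 mm across, 95 mm tall; origin under its centre
- jar: a closed glass jar, 76 mm across, 100 mm tall; origin under its centre
- screwdriver: a screwdriver, 200 mm long, lying
- frame: an empty wooden picture frame lying flat, 160 x 210 x 18 mm; origin under its centre
Mind the look-alikes: they are no part of the job. What is shaped like the part that bears cover_mid but blue or green is not meant.

How it is judged (in metres and radians):
At the end, for the whole second after the job is handed in: Cover home on the tray, either way round, rib outward: both end points less than 5.5 mm above (and 10 mm below) the panel plane, middle within 4 mm of the bay centre along x and y, length within 0.06 rad of the bay's, both hooks sprung back (under 0.05 rad) (z of cover_end_rib in the frame of bay between -0.01 and 0.0055 m and z of cover_end_plain in the frame of bay between -0.01 and 0.0055 m and x of cover_mid in the frame of bay between -0.004 and 0.004 m and y of cover_mid in the frame of bay between -0.004 and 0.004 m and angle between the y axis of cover_mid and the y axis of bay, either way round below 0.06 rad and z of cover_rib in the frame of bay above 0.006 m and value of joint each of hook_left, hook_right below 0.05 rad); the robot touches nothing.
It fails at once if the radio and its hooks are loaded with more than 65 N (contact force between bay and anything else above 65 N).
It fails at once if another thing on the table is shifted by more than 25 mm (distance of any of small_cover, cell, tape, mug, jar, screwdriver, frame from where it was at the start of the episode above 0.025 m).
It also fails if it takes over 54 s, if anything falls off the work surface, if the arm or the gripper's body presses on something with over 40 N, if the wrist force passes 120 N, or if a joint passes its speed limit or range.

### The arm

A 6-joint arm with a two-finger parallel gripper is mounted at the origin on the work surface. World frame = base frame: x ahead of the robot, y to its left, z up, the work surface at z = 0. Lengths are in mm, angles in degrees, forces in N, time in s.
With the tool pointing down it reaches from about 325 to 925 mm from the base axis. Payload 3.1 kg.
Tool frame: the origin (TCP) lies at the very end of the fingers, on their centre line; the grasp point (between the pads) lies grasp_offset behind it (grasp_offset is the distance from the TCP to the grasp point, in mm); z points along the fingers, y is the line along which they close (so a half turn about z gives the same grasp; the last joint's range is limited). The gripper opens to 85 mm and grips with 20 to 120 N. Pads are 22 mm wide; open, the fingers measure 114 mm over their backs; the gripper's body (76 mm by 85 mm) begins 54 mm behind the grasp point. The pads swing forward as they close: fully open they stand 13 mm farther back than shut.
Start: joints at [57.685, 12.427, 92.441, -0, 75.132, -6.429], TCP at [272.85, 562.31, 231.3] pointing down, gripper open.
Joint ranges: [-157.48, 157.48], [-44.54, 120.13], [17.64, 146.25], [-64.5, 244.5], [7.68, 150.69], [-147.95, 147.95]. Speed limits (degrees/s): [159.86, 159.86, 180, 180, 180, 180].

### API

Orientations are given as [roll, pitch, yaw] about the fixed x, y, z axes, in that order (R = Rz(yaw) Ry(pitch) Rx(roll)).
In Python, from station import * gives the robot as it stands. Calls block until the motion is done:
- goto(position, orientation): joint-space move of the TCP to a pose.
- move_l(position, attitude=None, speed=150): straight line of the TCP; attitude=None keeps the orientation; speed is the mean speed in mm/s.
- move_j(angles): joint-space move.
- grip(opening, squeeze=None): finger opening in mm; squeeze is the grip in N (None keeps the last); returns when the fingers have stopped.
- wait(seconds).
- solve_ik(position, orientation): joint angles nearest the present ones, or None.
- get_obs(): the state.
- get_image(name): name is "scene" or "side" or "wrist"; returns the picture (384x512x3 uint8, red, green, blue); there is no depth.
- get_calibration(name): a dict with "fx", "fy", "cx", "cy" (pixels), "D" ([k1, k2, p1, p2, k3] as OpenCV has them; the pictures are not rectified), "R" (3x3) and "t" (3): a world point X has camera coordinates R X + t; the wrist camera has in their place "mount" (4x4, takes a point from camera to tool coordinates, whose origin is the TCP and whose axes are the flange's). Camera axes: x right, y down, z forward; pixel columns grow to the right and rows downward; lengths in mm; the calibration is good to about 2 mm. A picture is of the moment at which its call begins: read the wrist's pose just before it. get_calibration takes no time and is no camera call.
A pose or a line that the arm cannot do raises Unreachable and nothing moves.
- sign_off(): hands the job in; it is judged then, once.
Trained networks look in the newest picture that a camera, given by its name, has taken for a name from the list of things; names that differ only in an ending like _2 or _b are one class to them, and where a whole thing is asked for, a point or a joint stands for the part that bears it (a point fixed in the world has none). Each returns a list of dicts, best first, with "score" (0 to 1); they miss things now and then, are a little off and sometimes report something else, mostly with a low value. They report only what shows in the picture. A call takes as long as a camera call. They do not tell look-alikes from the thing itself.
- spot_in(name, camera): "extent" ([centre column, centre row, width, height] in pixels, round what is visible of it).
- regions_of(name, camera): "region" (384x512 bool, what is visible of it) and "extent" ([centre column, centre row, width, height] in pixels, round what is visible of it).
The state is a dict: "t": time; "joint_pos": joint angles; "qvel": joint speeds; "effort": joint torques, N m; "tcp_pos": TCP position; "ee_rot": TCP orientation; "wrist_force": force on the tool from outside, world axes, zero at the start; "moment": the same for the moment, N m; "grip_width": finger opening in mm; "grip_force": force on a finger pad.
Only numpy, scipy, OpenCV 4.12 (cv2) and the standard library are available. Lean on these libraries where they do the work, as an engineer would, in place of code of your own. Each camera call takes 0.05 s, during which the arm holds its last target. There are 200 camera calls.

## Working session

There is one attempt and no reset: what is moved stays moved. The work goes in short steps, each a Python script; the robot and the scene stay as the last script left them, time stands still between calls to the robot, and variables do not carry over. Pictures are saved under pics/ and viewed, at most 10 in all, crops included, and the job is handed in when it is done.

```bash
mkdir -p pics; ls; python3 - <<'E'
from station import *
import cv2, numpy as np
ims=[]
for n in ["scene","side"]:
    im=get_image(n); cv2.imwrite(f"pics/{n}0.png",im[:,:,::-1])
    c=get_calibration(n); print(n,{k:np.round(v,3).tolist() for k,v in c.items()})
    for o in ["bay","cover_mid","cover_rib","hook_left","hook_right","small_cover"]:
        print(o,[(round(d['score'],2),np.round(d['extent']).tolist()) for d in spot_in(o,n)])
print({k:np.round(v,3).tolist() if v is not None else v for k,v in get_calibration("wrist").items()})
print(get_obs())
E
```

```text
pics
scene {'fx': 346.426, 'fy': 346.426, 'cx': 255.992, 'cy': 190.93, 'D': [-0.06, 0.0, 0.0, 0.0, 0.0], 'R': [[0.617, 0.787, 0.01], [0.674, -0.522, -0.522], [-0.406, 0.329, -0.853]], 't': [-323.764, -292.176, 1273.149]}
bay [(0.86, [307.0, 169.0, 86.0, 52.0])]
cover_mid [(0.96, [155.0, 200.0, 22.0, 46.0]), (0.91, [198.0, 244.0, 48.0, 55.0]), (0.82, [260.0, 123.0, 36.0, 33.0])]
cover_rib [(0.78, [198.0, 242.0, 48.0, 49.0]), (0.76, [259.0, 122.0, 33.0, 38.0]), (0.68, [155.0, 203.0, 24.0, 47.0]), (0.68, [384.0, 137.0, 24.0, 35.0])]
hook_left [(0.19, [198.0, 245.0, 52.0, 56.0])]
hook_right []
small_cover [(0.67, [250.0, 325.0, 104.0, 101.0]), (0.6, [288.0, 247.0, 35.0, 41.0])]
side {'fx': 457.796, 'fy': 457.796, 'cx': 253.217, 'cy': 196.064, 'D': [-0.137, 0.0, 0.0, 0.0, 0.0], 'R': [[-0.989, -0.147, -0.009], [-0.104, 0.744, -0.661], [0.104, -0.652, -0.751]], 't': [516.853, 120.339, 1327.396]}
bay [(0.66, [242.0, 260.0, 94.0, 101.0]), (0.5, [155.0, 273.0, 37.0, 65.0])]
cover_mid [(0.87, [328.0, 278.0, 28.0, 27.0]), (0.77, [268.0, 167.0, 28.0, 38.0])]
cover_rib [(0.68, [269.0, 170.0, 28.0,
[... 420 characters left out ...]
3], [0.0, 0.0, 0.0, 1.0]]}
{'t': 0.7, 'joint_pos': array([ 5.76857763e+01,  1.24251741e+01,  9.24402127e+01, -5.81155405e-05,
        7.51321106e+01, -6.42606922e+00]), 'qvel': array([ 0.05954072, -0.01892004,  0.10048519, -0.04452156,  0.02369874,
        0.02678049]), 'effort': array([-1.46902206e-03, -3.96741879e+01, -3.04163325e+01, -2.44605653e-04,
        7.34225523e-04, -8.05284799e-06]), 'tcp_pos': array([272.85130678, 562.31868373, 231.3322617 ]), 'ee_rot': array([1.79997519e+02, 3.35906054e-04, 1.54111860e+02]), 'wrist_force': array([-0.2704888 ,  0.28193014,  0.4881741 ]), 'moment': array([ 0.00518693, -0.02023151,  0.01082071]), 'grip_force': 0.0, 'grip_width': 85.30890253261637}
```

```bash
python3 -c "
import cv2
for n in ['scene','side']:
    cv2.imwrite(f'pics/{n}0b.png',cv2.resize(cv2.imread(f'pics/{n}0.png'),(800,600),interpolation=2))"
```

```text
(no output)
```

View pics/scene0b.png

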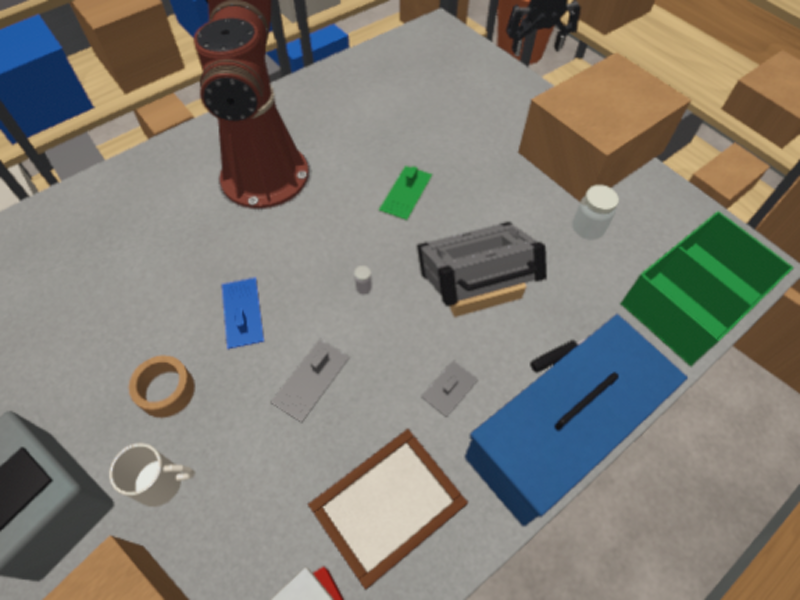

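View pics/side0b.png

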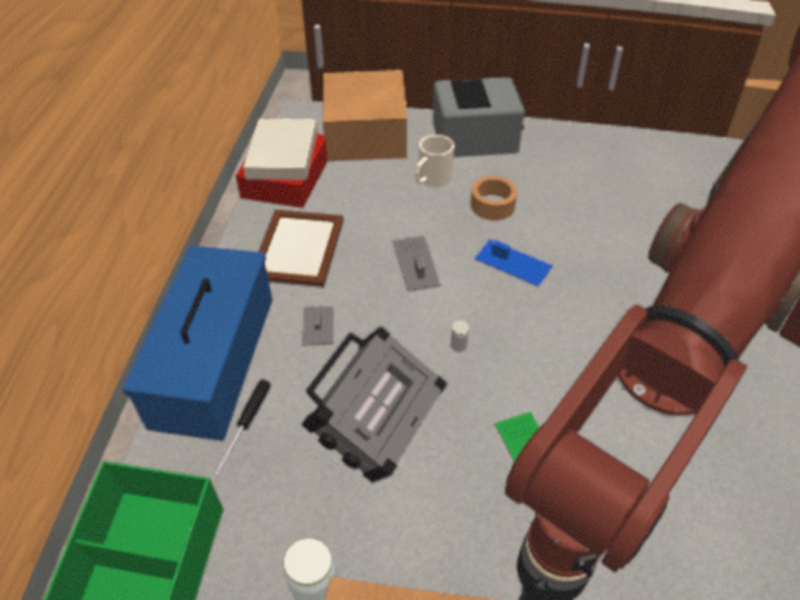

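The scene view shows two loose grey covers: the large one at (198,243) px with its off-centre rib at its upper end, and a small one at (287,248) px. The blue one at (155,200) and green one at (260,123) are look-alikes. The large grey cover fits the description because it is grey, longer, and its rib is off-centre. The radio is at (309,168) px in scene and (243,256) px in side. I'll move the wrist camera over both for close-ups.

```bash
cat > h.py <<'E'
from station import *
import cv2, numpy as np
from scipy.spatial.transform import Rotation as Ro
def cam(n,obs=None):
    c=get_calibration(n); K=np.array([[c['fx'],0,c['cx']],[0,c['fy'],c['cy']],[0,0,1]]); D=np.array(c['D'],float)
    if n=="wrist":
        T=np.eye(4); T[:3,:3]=Ro.from_euler('xyz',obs['ee_rot'],degrees=True).as_matrix(); T[:3,3]=obs['tcp_pos']
        M=np.linalg.inv(T@np.array(c['mount'])); R,t=M[:3,:3],M[:3,3]
    else: R,t=np.array(c['R']),np.array(c['t'])
    return K,D,R,t
def ray(cm,px):
    K,D,R,t=cm; u=cv2.undistortPoints(np.array(px,float).reshape(-1,1,2),K,D)[:,0]
    d=np.c_[u,np.ones(len(u))]@R; return -R.T@t, d/np.linalg.norm(d,axis=1)[:,None]
def atz(cm,px,z):
    o,d=ray(cm,px); return o+d*((z-o[2])/d[:,2])[:,None]
def proj(cm,X):
    K,D,R,t=cm; return cv2.projectPoints(np.array(X,float).reshape(-1,3),cv2.Rodrigues(R)[0],t,K,D)[0][:,0]
def tri(obs):  # list of (cm,px)
    A=np.zeros((3,3));b=np.zeros(3)
    for cm,px in obs:
        o,d=ray(cm,px);P=np.eye(3)-np.outer(d[0],d[0]);A+=P;b+=P@o
    return np.linalg.solve(A,b)
E
python3 - <<'E'
from h import *
s,d=cam("scene"),cam("side")
cov=atz(s,[(198,243)],17)[0]; cov2=atz(d,[(266,168)],17)[0]
bay=tri([(s,(312,158)),(d,(243,256))])
print(cov,cov2,bay)
for n,x in (("cell",[(232,179)]),("small",[(287,248)]),("green",[(260,123)])): print(n,atz(s,x,20)[0])
def look(P,yaw,h,name):
    # put camera so its axis hits P; TCP h above P
    R=Ro.from_euler('xyz',[180,0,yaw],degrees=True).as_matrix()
    m=np.array(get_calibration("wrist")['mount']); o=R@m[:3,3]; a=R@m[:3,2]
    tcp=np.array([P[0],P[1],P[2]+h]); hc=tcp+o; k=(P[2]-hc[2])/a[2]; hit=hc+k*a
    tcp[:2]-= (hit-P)[:2]
    print(name,tcp,yaw)
    goto(tcp,[180,0,yaw]); wait(.2)
    ob=get_obs(); im=get_image("wrist"); cv2.imwrite(f"pics/{name}.png",im[:,:,::-1])
    np.savez(f"pics/{name}.npz",ee_rot=ob['ee_rot'],tcp_pos=ob['tcp_pos'])
    for o_ in ["cover_mid","bay","hook_left","hook_right","cover_rib"]:
        r=regions_of(o_,"wrist"); print(o_,[(round(x['score'],2),np.round(x['extent'],1).tolist()) for x in r])
        if r: np.save(f"pics/{name}_{o_}.npy",np.array([x['region'] for x in r]))
    print(ob['t'])
for P,n in ((cov,"wc"),(bay,"wb")):
    y=np.degrees(np.arctan2(P[1],P[0]))
    for yaw in (y+180,y,y+90,y-90):
        try: look(P,(yaw+180)%360-180,150,n); break
        except Unreachable: print("unreach",yaw)
E
python3 -c "
import cv2
for n in ['wc','wb']: cv2.imwrite(f'pics/{n}b.png',cv2.resize(cv2.imread(f'pics/{n}.png'),(800,600),interpolation=2))"
```

```text
[ 511.91352238 -199.95046966   17.        ] [ 509.58050648 -198.9238949    17.        ] [522.23806967 209.58295348 100.7860366 ]
cell [396.0576519    4.32401069  20.        ]
small [679.88947853 -10.19563688  20.        ]
green [264.39954381 221.93617458  20.        ]
wc [ 496.99495468 -194.42587778  167.        ] 158.66467016680144
cover_mid [(0.96, [149.2, 45.5, 76.4, 86.4]), (0.82, [257.4, 179.1, 137.8, 129.5])]
bay [(0.54, [320.9, 332.0, 144.9, 89.8])]
hook_left []
hook_right [(0.64, [452.5, 249.3, 89.3, 73.6])]
cover_rib [(0.8, [258.7, 180.8, 142.6, 131.9]), (0.7, [146.8, 43.2, 75.7, 86.4])]
3.6917
wb [507.52902587 203.45890556 250.7860366 ] -158.13357545505232
cover_mid [(0.79, [322.4, 5.2, 63.1, 9.5]), (0.58, [13.2, 43.9, 26.3, 59.8])]
bay [(0.78, [237.7, 175.8, 225.0, 229.7]), (0.46, [11.9, 45.5, 23.9, 63.5])]
hook_left [(0.69, [307.9, 217.7, 20.5, 17.0]), (0.48, [12.9, 46.0, 25.9, 60.4])]
hook_right [(0.74, [200.2, 122.4, 24.4, 19.5])]
cover_rib [(0.65, [322.0, 5.2, 64.7, 10.3]), (0.58, [13.5, 46.1, 25.3, 62.3])]
5.7
```

View pics/wcb.png

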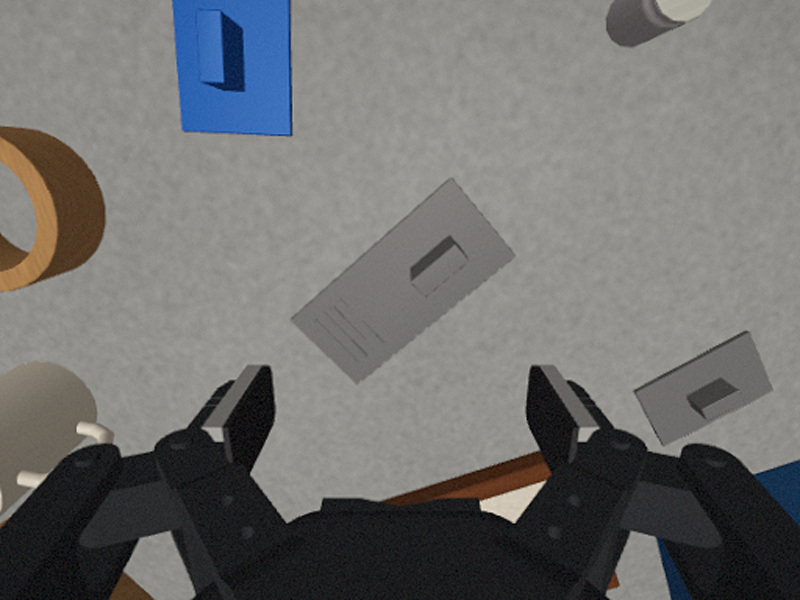

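View pics/wbb.png

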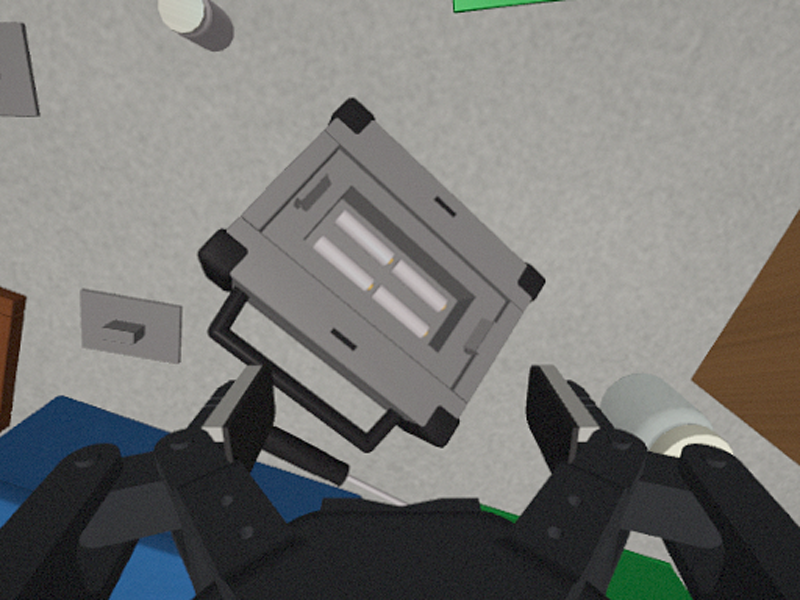

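wc: the large grey cover's plate corners are at about (289,114), (330,164), (229,245), (186,204) raw px, with the rib toward the upper right end and grooves at the bare end. wb: the radio's opening is centred at about (250,172) raw px, with sunk tray, cells and both hooks visible. I'll enlarge both to get the corners.

```bash
python3 -c "
import cv2,numpy as np
a=cv2.imread('pics/wb.png')[80:280,140:345]; a=cv2.resize(a,None,fx=3,fy=3,interpolation=2)
b=cv2.imread('pics/wc.png')[105:255,175:340]; b=cv2.resize(b,(180,164),interpolation=2)
a=cv2.convertScaleAbs(a,alpha=1.6,beta=0)
c=np.zeros((600,800,3),np.uint8); c[:600,:615]=a; c[:164,618:798]=b
cv2.imwrite('pics/crop1.png',c)"
```

```text
(no output)
```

View pics/crop1.png

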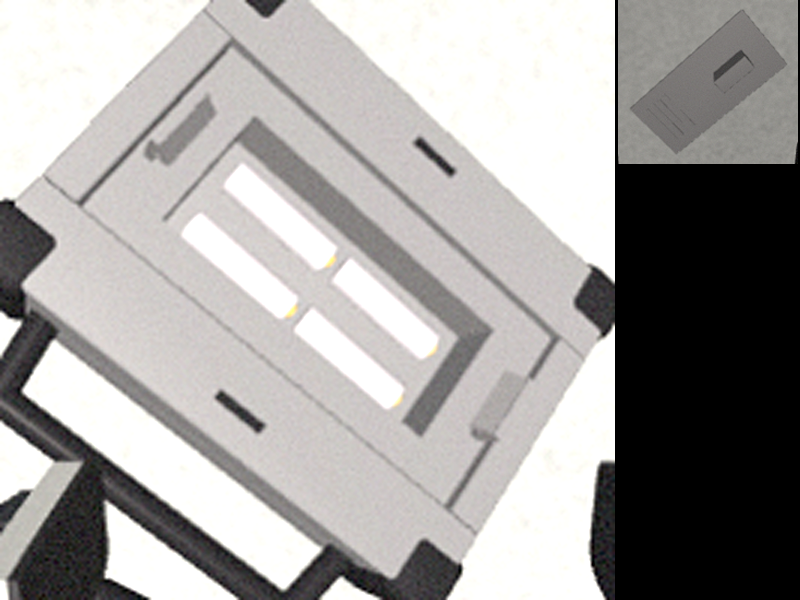

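Crop: the right inset confirms the large grey cover with its off-centre rib. Panel opening corners (crop px ÷3 + offset) are at (235,42), (78,203), (448,508) and (558,338). The tray hole corners are at (255,118), (163,220), (418,437) and (490,330).

```bash
cat > fit.py <<'E'
from h import *
from scipy.optimize import least_squares
def Rb(yaw): return (Ro.from_euler('z',yaw)*Ro.from_euler('y',-32,degrees=True)).as_matrix()
def fitbay(cm,op,ho,p0):
    f=lambda p:(np.r_[proj(cm,(Rb(p[3])@np.c_[OP,np.zeros(4)].T).T+p[:3])-op,
       proj(cm,(Rb(p[3])@np.c_[HO,-p[4]*np.ones(4)].T).T+p[:3])-ho]).ravel()
    return least_squares(f,p0,loss='soft_l1')
OP=np.array([[-42,85],[42,85],[42,-85],[-42,-85]]); HO=np.array([[-26.5,61.5],[26.5,61.5],[26.5,-61.5],[-26.5,-61.5]])
E
python3 - <<'E'
from fit import *
wb=cam("wrist",np.load("pics/wb.npz"))
o=lambda a:np.array(a)/3+[140,80]-.33
op=o([(235,42),(78,203),(448,508),(558,338)]); ho=o([(255,118),(163,220),(418,437),(490,330)])
for s in (1,-1):
  r=min((fitbay(wb,op if s>0 else op[[2,3,0,1]],ho if s>0 else ho[[2,3,0,1]],[522,209,100,y,4]) for y in np.arange(-3,3,.7)),key=lambda r:r.cost)
  print(s,r.cost,r.x[:3],np.degrees(r.x[3]),r.x[4],np.round(r.fun.reshape(-1,2),1).tolist())
wc=cam("wrist",np.load("pics/wc.npz"))
im=cv2.imread("pics/wc.png",0)
co=np.array([(452,178),(515,257),(358,383),(291,319)],float)/1.5625
co=cv2.cornerSubPix(im,co.astype(np.float32).reshape(-1,1,2),(4,4),(-1,-1),(3,50,.01))[:,0]
print(co)
L=np.array([[35,75],[-35,75],[-35,-75],[35,-75]])
def fc(p): c,s=np.cos(p[3]),np.sin(p[3]); return (proj(wc,np.c_[L@np.array([[c,s],[-s,c]])+p[:2],np.full(4,p[2])])-co).ravel()
r=min((least_squares(fc,[511,-200,19,y]) for y in np.arange(-3,3,.7)),key=lambda r:r.cost)
print("cover",r.cost,r.x[:3],np.degrees(r.x[3]),np.round(r.fun,1))
r=min((least_squares(lambda p:fc([p[0],p[1],19,p[2]]),[511,-200,y]) for y in np.arange(-3,3,.7)),key=lambda r:r.cost)
print("cover z19",r.cost,r.x[:2],np.degrees(r.x[2]),np.round(r.fun,1))
# check opening centre in the other views
E
```

```text
1 424.8084080954379 [ 596.06969058  225.6274082  -253.34119188] -8105.008478584437 -2.688052696054087 [[-3.6, 73.0], [58.9, -3.7], [2.0, -72.5], [-50.3, 3.6], [-0.1, 48.7], [37.5, 0.5], [-0.1, -48.5], [-33.5, -0.3]]
-1 448.107953786429 [ 598.78602543  228.72861783 -263.5775868 ] 2.960017771308336 -6.013409375638129 [[0.2, -81.8], [-44.8, 6.3], [-4.6, 83.1], [58.5, -1.9], [0.5, -56.2], [-29.0, -0.5], [0.4, 54.2], [37.7, 0.3]]
[[288.91528 112.53161]
 [329.67368 163.23999]
 [227.70695 245.67906]
 [184.92776 203.81062]]
cover 6422.130694911212 [ 555.15152636 -213.21571621 -143.3530386 ] 17.970897106939137 [ 17.   58.3 -49.3 -24.8 -16.2 -51.8  52.9  18.9]
cover z19 7823.615657711579 [ 514.0416027  -199.89659946] 18.812142746363378 [ 42.4  55.5 -38.5 -46.4 -42.1 -40.1  42.4  44.2]
```

```bash
cat > run.py <<'E'
from fit import *
wb=cam("wrist",np.load("pics/wb.npz"))
o=lambda a:np.array(a)/3+[140,80]-.33
op=o([(235,42),(78,203),(448,508),(558,338)]); ho=o([(255,118),(163,220),(418,437),(490,330)])
k=[3,2,1,0]
r=min((fitbay(wb,op[k],ho[k],[522,209,100,y,4]) for y in np.arange(-3,3,.7)),key=lambda r:r.cost)
print(r.cost,r.x[:3],np.degrees(r.x[3]),r.x[4],np.round(r.fun.reshape(-1,2),1).tolist())
c3=r.x[:3]
print("proj centre scene/side (seen ~ (312,158),(243,256)):",proj(cam("scene"),c3),proj(cam("side"),c3))
wc=cam("wrist",np.load("pics/wc.npz"))
im=cv2.imread("pics/wc.png",0)
co=np.array([(452,178),(515,257),(358,383),(291,319)],float)/1.5625
co=cv2.cornerSubPix(im,co.astype(np.float32).reshape(-1,1,2),(4,4),(-1,-1),(3,50,.01))[:,0]
L=np.array([[-35,75],[35,75],[35,-75],[-35,-75]])
def fc(p): c,s=np.cos(p[3]),np.sin(p[3]); return (proj(wc,np.c_[L@np.array([[c,s],[-s,c]])+p[:2],np.full(4,p[2])])-co).ravel()
for g in (lambda p:p, lambda p:[p[0],p[1],19,p[3]]):
    r=min((least_squares(lambda p:fc(g(p)),[511,-200,19,y]) for y in np.arange(-3,3,.7)),key=lambda r:r.cost)
    print("cover",r.cost,g(r.x)[:3],np.degrees(r.x[3]),np.round(r.fun,1))
p=r.x; rib=np.array([p[0]-32*np.sin(p[3]),p[1]+32*np.cos(p[3]),51]); print("rib top",rib,proj(wc,rib),"seen ~(283,161)")
E
python3 run.py
```

```text
0.7446514093921213 [510.97934942 200.43336382  95.44518031] 339.5344924386848 5.040386114892724 [[-0.2, -0.4], [-0.3, 0.4], [0.6, 0.3], [-0.0, -0.7], [0.1, 0.1], [0.0, 0.0], [-0.1, 0.3], [-0.1, -0.1]]
proj centre scene/side (seen ~ (312,158),(243,256)): [[305.39068285 157.33658258]] [[245.90270107 255.43534959]]
cover 0.11871063561947892 [ 510.39233681 -199.70095224   18.26734257] 19.959342688194948 [-0.3  0.1  0.3  0.  -0.1 -0.1  0.1 -0.1]
cover 0.18675270563357693 [np.float64(510.21649446488624), np.float64(-199.64858473986573), 19] 19.963870232903002 [-0.2 -0.1  0.5  0.  -0.2  0.1 -0.1  0. ]
rib top [ 499.2908138  -169.57152534   51.        ] [[280.92443441 172.65091141]] seen ~(283,161)
```

```bash
cat > geo.py <<'E'
from fit import *
BC=np.array([510.98,200.43,95.45]); BY=np.radians(-20.466); RB=Rb(BY); DEP=5.04
RT=np.c_[RB[:,1],RB[:,0],-RB[:,2]]; AT=Ro.from_matrix(RT).as_euler('xyz',degrees=True)
def P(x,y,z): return BC+RB@np.array([x,y,z])   # bay coords -> world
def toB(p): return RB.T@(np.array(p)-BC)
def fn(): return RB.T@get_obs()['wrist_force']
def snap(name):
    ob=get_obs(); im=get_image("wrist"); cv2.imwrite(f"pics/{name}.png",im[:,:,::-1]); np.savez(f"pics/{name}.npz",ee_rot=ob['ee_rot'],tcp_pos=ob['tcp_pos'])
E
python3 - <<'E'
from geo import *
print(AT, solve_ik(P(0,-32,28),AT), solve_ik(P(0,-32,110),AT))
yaw=19.96-90
g=np.array([499.3,-169.6,22]); 
print(solve_ik(g,[180,0,yaw]))
grip(50,80); goto(g+[0,0,70],[180,0,yaw]); move_l(g,speed=120); 
grip(5,80); wait(.2); o=get_obs(); print("grip",o['grip_width'],o['grip_force'],o['tcp_pos'],o['wrist_force'],o['t'])
move_l(g+[0,0,170],speed=200); o=get_obs(); print(o['grip_width'],o['wrist_force'])
goto(P(0,-32,-DEP+33+80),AT); print("hover",toB(get_obs()['tcp_pos']),get_obs()['t'])
move_l(P(0,-32,-DEP+25+8),speed=100); wait(.3); snap("h1"); o=get_obs(); print(toB(o['tcp_pos']),o['wrist_force'],o['moment'],o['t'],o['grip_width'])
a=cv2.convertScaleAbs(cv2.imread("pics/h1.png"),alpha=1.5); cv2.imwrite("pics/h1b.png",cv2.resize(a,(800,600),interpolation=2))
E
```

```text
[1.48000000e+02 1.27222187e-14 6.95340000e+01] [ 24.83714162  -2.47522446 127.59361896 -38.1665561   37.5587973
  72.52453464] [ 29.56403147 -13.02708157 127.89518181 -32.96273484  48.28088847
  68.6771054 ]
[-2.63897356e+01  1.68919740e+01  1.12706472e+02 -2.54444375e-14
  5.04015541e+01  1.33650264e+02]
grip 12.789255766420222 79.03056263923645 [ 500.35035496 -170.0506441    23.14908333] [0.04238626 0.19503237 5.6944781 ] 11.15
12.718550137980923 [-1.07048125 -0.61133744 -1.97911387]
hover [  0.30311992 -32.38824517 107.58871053] 13.5333
[  0.24234719 -31.70804101  28.35628694] [ 1.0261632   0.04171438 -1.14174368] [0.06685393 0.38346487 0.01258867] 14.8333 12.948696488696521
```

View pics/h1b.png

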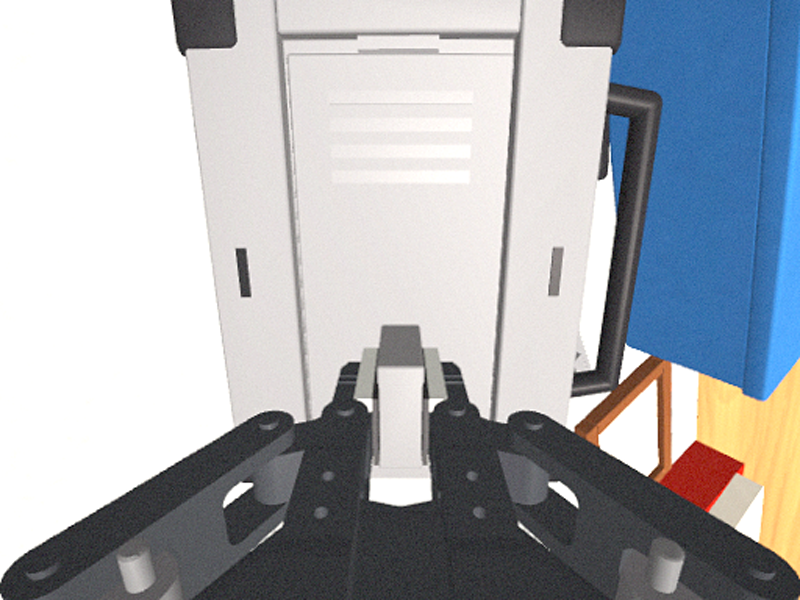

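h1: the cover is held plug down over the opening. Its plain-end corners are at about (288,55) and (516,52) in 800-px scale, i.e. (184,35) and (330,33) raw. The opening's +y edge is at row 38 (24 raw), with the +y hook head showing between the two. Now the numbers, relative to the opening seen in this same picture.

```bash
python3 - <<'E'
from geo import *
cm=cam("wrist",np.load("pics/h1.npz")); im=cv2.imread("pics/h1.png",0).astype(float)
def atb(px,z):
    o,d=ray(cm,px); o=toB(o); d=d@RB; return (o+d*((z-o[2])/d[:,2])[:,None])
ZT=28.36-4.1
print("cover corners expect (-+35,75):",atb([(184.3,34.7),(330.2,33.3)],ZT).round(1).tolist())
for r in (60,80,110,140,170): 
    v=im[r-2:r+3].mean(0); print("row",r,"L",v[176:200].astype(int).tolist(),"R",v[312:336].astype(int).tolist())
for c in (195,210,310,322):
    v=im[:,c-2:c+3].mean(1); print("col",c,"rows14-44",v[14:44].astype(int).tolist())
for x in (-42,42): print("pred open edge",x,proj(cm,[P(x,85,0),P(x,50,0),P(x,0,0)]).round(1).tolist())
for x in (-35,35): print("pred cover edge",x,proj(cm,[P(x,75,ZT),P(x,40,ZT),P(x,0,ZT)]).round(1).tolist())
E
```

```text
cover corners expect (-+35,75): [[-33.0, 73.4, 24.3], [36.5, 73.9, 24.3]]
row 60 L [150, 147, 142, 119, 90, 92, 88, 127, 156, 120, 141, 151, 150, 152, 149, 151, 151, 151, 150, 151, 151, 151, 150, 150] R [161, 160, 161, 162, 162, 161, 163, 160, 161, 162, 162, 161, 161, 161, 155, 112, 63, 67, 75, 108, 133, 151, 157, 156]
row 80 L [148, 150, 149, 144, 138, 95, 90, 91, 101, 156, 119, 129, 154, 152, 150, 151, 151, 150, 150, 151, 151, 151, 150, 151] R [161, 161, 161, 161, 161, 161, 161, 161, 161, 162, 161, 162, 165, 152, 66, 67, 68, 81, 116, 137, 158, 155, 155, 155]
row 110 L [149, 150, 150, 151, 149, 147, 138, 110, 91, 90, 106, 141, 128, 136, 154, 152, 151, 150, 152, 151, 151, 150, 152, 151] R [161, 159, 161, 161, 161, 161, 160, 162, 161, 162, 164, 158, 83, 66, 68, 80, 115, 137, 158, 156, 155, 156, 155, 155]
row 140 L [149, 149, 149, 150, 150, 149, 150, 148, 141, 119, 89, 92, 107, 132, 135, 139, 153, 150, 150, 150, 151, 150, 151, 150] R [160, 160, 159, 160, 161, 159, 160, 160, 162, 159, 99, 63, 67, 84, 114, 141, 155, 157, 155, 155, 154, 155, 155, 155]
row 170 L [149, 149, 148, 149, 150, 1
[... 438 characters left out ...]
, 78, 75, 122, 151, 153, 152, 152, 153, 153, 153, 155, 116, 141, 154, 153, 152, 152, 152, 151, 151, 152]
col 310 rows14-44 [159, 159, 159, 159, 149, 135, 116, 86, 78, 77, 90, 143, 163, 161, 160, 161, 162, 161, 161, 163, 129, 149, 161, 160, 161, 161, 161, 160, 160, 161]
col 322 rows14-44 [157, 160, 159, 159, 150, 136, 119, 87, 79, 77, 87, 140, 162, 160, 160, 161, 161, 162, 162, 163, 135, 147, 161, 163, 160, 161, 161, 162, 162, 161]
pred open edge -42 [[177.4, 21.5], [181.9, 88.2], [187.9, 171.4]]
pred open edge 42 [[330.2, 21.4], [326.1, 88.0], [320.6, 171.2]]
pred cover edge -35 [[180.0, 31.0], [185.0, 106.8], [190.3, 182.3]]
pred cover edge 35 [[327.2, 30.8], [322.6, 106.7], [317.8, 182.1]]
```

```bash
cat > desc.py <<'E'
from geo import *
import sys
x,y,z,zend,fmax=map(float,sys.argv[1:6])
move_l(P(x,y,z),speed=40); wait(.2); f0=fn(); print("f0",f0.round(1))
while z>zend:
    z-=1; move_l(P(x,y,z),speed=20); wait(.05); f=fn()-f0; b=toB(get_obs()['tcp_pos'])
    print(round(z,1),b.round(1),f.round(1),get_obs()['grip_width'].round(1))
    if abs(f[0])>3: x+=.3*np.sign(f[0])
    if abs(f[1])>3: y+=.3*np.sign(f[1])
    if f[2]>fmax or np.hypot(f[0],f[1])>25: print("stop"); break
print("end",x,y,z,get_obs()['t'],get_obs()['moment'].round(2))
E
python3 desc.py -0.5 -30.6 27 4 22
```

```text
f0 [ 0.1  0.1 -1. ]Traceback (most recent call last):
  File "desc.py", line 7, in <module>
    print(round(z,1),b.round(1),f.round(1),get_obs()['grip_width'].round(1))
                                           ^^^^^^^^^^^^^^^^^^^^^^^^^^^^^
AttributeError: 'float' object has no attribute 'round'
```

```bash
sed -i "s/,get_obs()\['grip_width'\].round(1))/)/" desc.py; python3 desc.py -0.5 -30.6 26 3 22
```

```text
f0 [-0.8 -0.7 -0.7]
25.0 [ -0.5 -30.6  25. ] [ 0.6 -0.1 -0.4]
24.0 [ -0.5 -30.6  24. ] [ 0.   1.  -0.6]
23.0 [ -0.5 -30.7  23. ] [0.3 0.4 1.7]
22.0 [ -0.4 -30.6  22. ] [ 0.5 -0.8  2.1]
21.0 [ -0.4 -30.4  21.1] [ 1.1 -0.7  2.4]
20.0 [ -0.2 -30.2  20.2] [ 0.7 -0.1  4.6]
19.0 [ -0.1 -30.1  19.2] [0.6 0.4 7.1]
18.0 [  0.  -30.1  18.3] [0.1 1.3 7. ]
17.0 [  0.2 -29.8  17.4] [-0.7  0.7  8.4]
16.0 [  0.3 -29.5  16.4] [0.5 0.5 7.3]
15.0 [  0.3 -29.6  15.4] [ 0.8 -0.4  6.6]
14.0 [  0.3 -29.7  14.3] [0.2 0.1 7.3]
13.0 [  0.1 -30.1  13.2] [1.6 0.8 6.2]
12.0 [  0.1 -30.2  12.2] [ 1.7 -0.   6.2]
11.0 [ -0.3 -31.2  11.1] [ 0.9 -1.7  8.7]
10.0 [ -0.2 -31.   10.4] [ 0.6 -1.6 11.5]
9.0 [ -0.2 -31.2   9.5] [ 0.5  0.8 13.5]
8.0 [ -0.2 -30.8   8.8] [-0.2  1.2 15.8]
7.0 [ -0.1 -30.3   8. ] [-1.4  2.4 16.5]
6.0 [ -0.1 -30.3   7.9] [-2.4 -1.3 31.7]
stop
end -0.5 -30.6 6.0 22.0333 [-0.32  1.18 -0.42]
```

```bash
python3 - <<'E'
from geo import *
snap("p1"); print(fn(),get_obs()['t'])
for n in ("hook_left","hook_right"): print(n,[(round(d['score'],2),np.round(d['extent']).tolist()) for d in spot_in(n,"wrist")])
a=cv2.convertScaleAbs(cv2.imread("pics/p1.png"),alpha=1.5); cv2.imwrite("pics/p1b.png",cv2.resize(a[0:290,110:400],(800,800))[:600])
E
```

```text
[-4.82375532 -0.24540852 30.99023552] 22.0833
hook_left [(0.85, [257.0, 32.0, 61.0, 26.0])]
hook_right [(0.96, [255.0, 312.0, 38.0, 20.0]), (0.52, [405.0, 273.0, 56.0, 84.0])]
```

View pics/p1b.png

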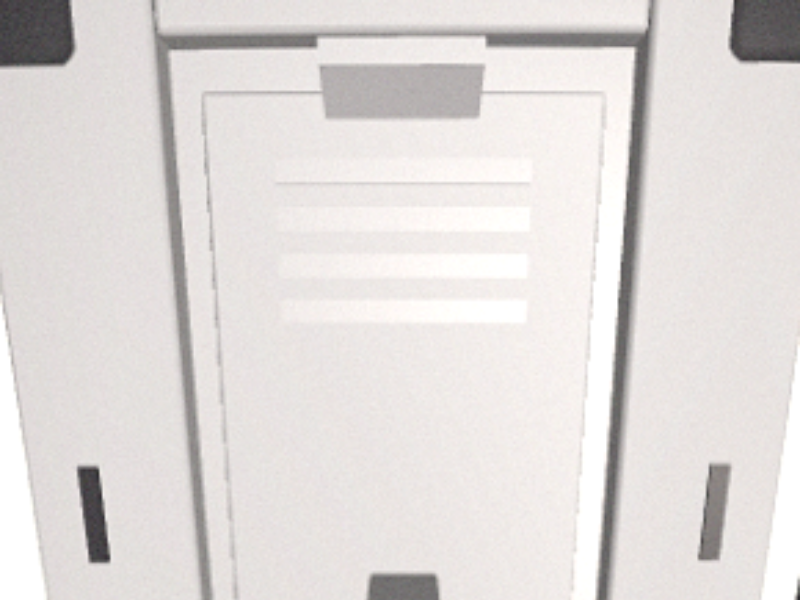

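p1: the cover lies inside the recess, parallel to the opening. The +y hook head at (400,90) in the crop overlaps the plain end. Next I release, then press the bare end with closed fingers.

```bash
python3 - <<'E'
from geo import *
move_l(P(-.3,-30.4,8.3),speed=20); print(fn().round(1))
grip(40); wait(.1); print(fn().round(1))
move_l(P(-.3,-30.4,70),speed=150); grip(0,40); 
move_l(P(0,50,50),speed=150); move_l(P(0,50,14),speed=80); wait(.2); f0=fn(); z=14.
print("f0",f0.round(1))
while z>-9:
    z-=.7; move_l(P(0,50,z),speed=20); wait(.05); f=fn()-f0; b=toB(get_obs()['tcp_pos'])
    print(round(z,1),b.round(1),f.round(1))
    if f[2]>28: break
print(get_obs()['t'])
E
```

```text
[-3.1  0.1  8.8]
[-0.1 -0.4 -1.1]
f0 [ 0.1 -0.1 -0.1]
13.3 [ 0.  50.1 13.4] [-0.5  0.2 -0.4]
12.6 [-0.  49.9 12.5] [-0.6  0.4 -0.3]
11.9 [-0.  50.  11.9] [-0.2  0.7 -0.3]
11.2 [-0.  50.  11.2] [-0.8 -0.3 -0.2]
10.5 [-0.  50.  10.5] [0.1 0.9 0.6]
9.8 [-0.1 50.   9.8] [-0.3 -0.2  0.1]
9.1 [-0.  50.   9.1] [0.1 0.6 0. ]
8.4 [-0.  50.   8.4] [ 0.6  0.2 -0.1]
7.7 [-0.  50.   7.7] [-0.   0.5  0.1]
7.0 [-0. 50.  7.] [-1.   0.3  0.3]
6.3 [-0.  50.   6.3] [-0.5  0.5  1.1]
5.6 [-0.  50.   5.6] [-0.3  0.  -0.3]
4.9 [-0.  50.   4.9] [0.2 0.6 0.1]
4.2 [ 0.1 50.1  4.5] [-0.9 -1.   4.9]
3.5 [ 0.1 50.1  4.4] [-1.8 -2.5 12.3]
2.8 [ 0.2 50.1  4.4] [-3.9 -3.6 19. ]
2.1 [ 0.2 50.1  4.3] [-4.5 -5.5 25.7]
1.4 [ 0.2 50.1  4.3] [-6.2 -7.1 33.1]
30.85
```

```bash
python3 - <<'E'
from geo import *
move_l(P(0,50,60),speed=150); 
for y,z in ((-45,110),(-45,90),(-30,90)):
    try: move_l(P(0,y,z),speed=200); print(y,z); break
    except Unreachable: pass
wait(.2); snap("q1"); print(get_obs()['t'],fn().round(1))
for n in ("hook_left","hook_right"): print(n,[(round(d['score'],2),np.round(d['extent']).tolist()) for d in spot_in(n,"wrist")])
cm=cam("wrist",np.load("pics/q1.npz"))
print("open",proj(cm,[P(a,b,0) for a,b in OP]).round(0).tolist())
print("cover",proj(cm,[P(a,b,4.4) for a,b in ((-35,75),(35,75),(35,-75),(-35,-75))]).round(1).tolist())
a=cv2.convertScaleAbs(cv2.imread("pics/q1.png"),alpha=1.5)[20:350,110:400]; cv2.imwrite("pics/q1b.png",cv2.resize(a,None,fx=1.8,fy=1.8,interpolation=2))
E
```

```text
-45 110
32.325 [ 0.5  0.  -0.3]
hook_left [(0.81, [257.0, 42.0, 34.0, 17.0])]
hook_right [(0.58, [255.0, 218.0, 26.0, 13.0])]
open [[204.0, 30.0], [307.0, 30.0], [298.0, 222.0], [213.0, 222.0]]
cover [[212.2, 42.7], [298.7, 42.7], [291.9, 214.4], [219.1, 214.4]]
```

View pics/q1b.png

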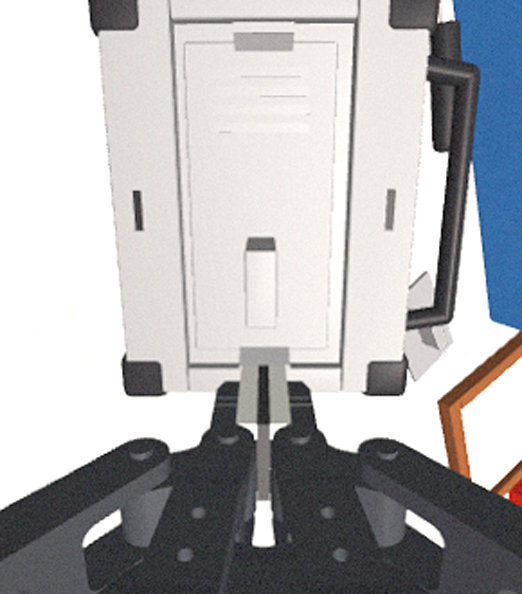

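q1: both hook heads lie over the plate ends, at (264,41) and (264,352) in the crop, and the cover is square in the recess. As a last check I'll press the rib top, which also shows whether both ends sit at the same height (expected contact at z = 36.4).

```bash
python3 - <<'E'
from geo import *
move_l(P(0,-38,60),speed=150); move_l(P(0,-38,38.5),speed=80); wait(.2); f0=fn(); z=38.5
while z>31:
    z-=.8; move_l(P(0,-38,z),speed=20); wait(.05); f=fn()-f0; b=toB(get_obs()['tcp_pos'])
    print(round(z,1),b.round(1),f.round(1))
    if f[2]>28: break
move_l(P(0,-38,110),speed=150); wait(.2); o=get_obs(); print(o['t'],fn().round(1))
if b[2]<37.4: print(sign_off())
E
```

```text
37.7 [  0.  -38.   37.8] [-1.4 -0.4  1.5]
36.9 [  0.2 -37.9  37.3] [-2.  -1.8  9.5]
36.1 [  0.2 -37.9  37.2] [-3.8 -3.2 18.3]
35.3 [  0.3 -37.9  37.1] [-6.3 -5.4 28.5]
35.575 [ 0.9 -0.4 -0.5]
the job is handed in; nothing more can be done
None
```

The battery cover is on the tray with both hook heads over its ends in the last picture. It held firm with no further give at about 28–33 N at each end, well under 65 N. I handed the job in at about 36 s, and no verdict came back.

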